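Load the yellow label roll that hangs behind the white one

ROBOT

A 6-joint arm with a two-finger parallel gripper is mounted at the origin on the work surface; the furniture and walls round the work are solid. World frame = base frame: x ahead of the robot, y to its left, z up, the work surface at z = 0. Lengths are in m, angles in rad, forces in N, time in s.
With the tool pointing down it reaches from about 0.15 to 0.775 m from the base axis. Payload 6.1 kg.
Tool frame: the origin (TCP) lies at the very end of the fingers, on their centre line; the grasp point (between the pads) lies 19 mm behind it; z points along the fingers, y is the line along which they close (so a half turn about z gives the same grasp; the last joint's range is limited). The gripper opens to 85 mm and grips with 20 to 120 N. Pads are 22 mm wide; open, the fingers measure 114 mm over their backs; the gripper's body (76 mm by 85 mm) begins 54 mm behind the grasp point. The pads swing forward as they close: fully open they stand 13 mm farther back than shut.
Start: joints at [1.285, 0.126, -0.04, 1.405, 0, 1.571], TCP at [0.148, 0.504, 0.207] pointing down, gripper open.
Joint ranges: [-2.72, 2.72], [-0.95, 1.95], [-1.27, 1.35], [-1.78, 2.02], [-1.46, 1.47], [-3.14, 3.14]. Speed limits (rad/s): [2.39, 2.39, 3.01, 3.14, 3.14, 3.14].

INTERFACE

Orientations are given as a rotation vector (axis times angle).
In Python, from plant import env gives the robot as it stands.
- The arm moves only by the tool servo_tool, never from a script. Its argument "plan" is a list of rows, each an object of numbers: "x", "y", "z": the shift along the tool's x, y, z in m; "twist": the turn about the tool's z in degrees; "gripper": the closure in counts, from 0 (fully open) to 255 (shut). A call has 1 to 5 rows; each row shifts and turns the commanded pose from where the row before left it, along the tool's axes as they then stand; what a row does not reach is not made up. A row lasts 1/12 s, in which the tool goes at most 41.7 mm and 7.16 degrees, less where a joint would pass 70% of its speed; a pose out of reach is approached as far as the arm can. A call is refused whole if a number of a shift passes 0.0417 or a number of a turn 7.16, either way. A call with a gripper value outside its range is refused whole. The fingers move at their own pace and stop on an object; "squeeze" is the grip in N (left out, the last holds). Time passes only in rows, so rows that do not move let the fingers close. It gives the time, the measured TCP pose, the force, the opening and the grip force at its end, in the units of the state.
- env.get_obs(): the state, without advancing time (a new reading comes with each control period).
- env.camera(name): name is "side" or "top"; returns a dict with "pixels" (400x640x3 uint8, blue, green, red), "depth" (400x640 float32, m along the optical axis (not along the pixel's ray), 0 where there is no reading), "fx", "fy", "cx", "cy" (pixels), "R" (3x3) and "t" (3): a world point X has camera coordinates R X + t. Camera axes: x right, y down, z forward; pixel columns grow to the right and rows downward; lengths in m; the calibration is good to about 2 mm. A picture is of the moment at which its call begins.
- env.sign_off(): hands the job in; it is judged then, once.
The state is a dict: "time_s": time; "qpos": joint angles; "dq": joint speeds; "tau": joint torques, N m; "tool_pos": TCP position; "eef_rot": TCP orientation; "ft_force": force on the tool from outside, world axes, zero at the start; "wrist_torque": the same for the moment, N m; "opening": finger opening in m; "grip_force": force on a finger pad.
Only numpy, scipy, OpenCV 4.12 (cv2) and the standard library are available. Lean on these libraries where they do the work, as an engineer would, in place of code of your own. Each camera call takes 0.05 s, during which the arm holds its last target. There are 200 camera calls.

TASK

The label printer needs the yellow label roll, which hangs behind the white roll on one of the rack's two hooks. First hang the white roll on the empty hook; then take the yellow roll off, lower it all the way into the open printer, onto the two small rollers between the green guides, and only then let go. Leave the stapler and the mouse where they are.

Things in the scene. Friction and masses are not known exactly. Their poses are not given: they have to be found in the camera images.
- rack: Grey perforated-metal counter rack, fixed, 250 wide, panel 12 thick and 160 high on a 6 mm high foot plate that reaches 60 in front of the panel. Origin on the counter under the middle of the panel's front face; front faces its -x, its y runs along the panel. A sliding-window glass pane stands upright along the counter to the right of it, at y = -0.22 of the world.
- hook_loaded: Steel peg hook that carries both rolls at the start, on the left or right of the rack. Horizontal round bar, 8 thick, 140 above the counter. Origin where the bar's axis meets the panel's front; the bar runs along -x to x = -108, then bends up at 45 degrees; its rounded end reaches x = -121, z = +13. A roll hanging on it has its centre 11 below the bar's axis.
- hook_spare: The other, empty hook, 130 to the side of hook_loaded; same size, same axes, parallel to it.
- white_roll: Roll of white labels, 64 outside diameter, 40 wide, 30 mm hole through a cardboard core, about 0.11 kg, rigid. Origin at its centre; its x axis is the roll's axis (along the hook's bar while it hangs). Hangs in front of the yellow roll, its centre 77 to 85 in front of the panel. Can be gripped across its diameter from above, a finger on either side of the bar.
- yellow_roll: Roll of yellow labels, the same size, weight and axes as the white one. Hangs behind it, its centre 29 to 34 in front of the panel.
- printer: Light grey label printer, black nose, fixed; its lid stands open behind the well, 165 high. Origin on the counter under the roll's seat; front with the label slot faces -x; a loaded roll's axis lies along y. Tub 124 wide, rim 66 high (73 in front of the seat at the platen roller), inside from x = -75 to +80. Two green guides, 52 long and 67 high, flared at the top, stand 47 apart about y = 0.
- roll_seat (a point): Where the centre of a fully seated roll lies: 49 above the counter, midway between the green guides, over two grey idler rollers (12 mm diameter, along y, at x = -22 and +22, axes 18 high). Axes as the printer's.
- stapler: Black stapler, 36x150x41, bystander; origin under its middle.
- mouse: Black computer mouse, 112x62x37, bystander; origin under its middle.
Things that resemble listed ones, but are neither listed nor needed, are in the scene too. Several things have the shape of the white_roll; the one meant has the colours described above.

How it is judged:
On the way, in this order (a step that is already met when the one before it is completed fails the run):
1. the white roll hangs freely on the spare hook, let go, while the yellow roll still hangs on its own hook (distance between white_roll and hook_spare below 0.112 m and x of white_roll in the frame of hook_spare below -0.01 m and y of white_roll in the frame of hook_spare between -0.012 and 0.012 m and z of white_roll in the frame of hook_spare between -0.017 and -0.005 m and angle between the x axis of white_roll and the x axis of hook_spare, either way round below 0.25 rad and contact force between the fingers and white_roll below 0.2 N and horizontal distance between yellow_roll and hook_loaded below 0.112 m and z of yellow_roll in the frame of hook_loaded above -0.017 m), for 0.2 s.
2. the yellow roll is lowered between the printer's guides, still held by the fingers (horizontal distance between yellow_roll and roll_seat below 0.012 m and z of yellow_roll in the frame of roll_seat below 0.02 m and contact force between the fingers and yellow_roll above 0.5 N), for 0.05 s.
At the end, for the whole second after the job is handed in: Yellow roll at rest on the printer's idler rollers: centre within 8 mm sideways and 4 mm in height of the seat, axis within 0.15 rad of the printer's y. White roll hanging at rest on the spare hook: within 12 mm sideways of the bar, 5 to 17 mm below it, at most 112 mm out. Both let go (horizontal distance between yellow_roll and roll_seat below 0.008 m and z of yellow_roll in the frame of roll_seat between -0.006 and 0.004 m and angle between the x axis of yellow_roll and the y axis of roll_seat, either way round below 0.15 rad and linear speed of each of yellow_roll, white_roll below 0.03 m/s and distance between white_roll and hook_spare below 0.112 m and x of white_roll in the frame of hook_spare below -0.01 m and y of white_roll in the frame of hook_spare between -0.012 and 0.012 m and z of white_roll in the frame of hook_spare between -0.017 and -0.005 m and angle between the x axis of white_roll and the x axis of hook_spare, either way round below 0.25 rad); the robot touches nothing.
It fails at once if the stapler or the mouse is pushed away by more than 30 mm (distance of any of stapler, mouse from where it was at the start of the episode above 0.03 m).
It also fails if it takes over 51 s, if anything falls off the work surface, if the arm or the gripper's body presses on something with over 40 N, if the wrist force passes 120 N, or if a joint passes its speed limit or range.

## Working session

There is one attempt and no reset: what is moved stays moved. The work goes in short steps, Python scripts to look and compute and a tool call to move; the robot and the scene stay as the last step left them, time stands still between calls to the robot, and variables do not carry over. Pictures are saved under pics/ and viewed, at most 13 in all, crops included, and the job is handed in when it is done.

Besides the shell and the picture viewer there is one more tool, called after "Call:" as name([rows], argument=value, ...), one row to a line, values as JSON. servo_tool: Moves the arm, as the interface text tells. Its arguments: {"type":"object","properties":{"plan":{"type":"array"},"squeeze":{"type":"number"}},"required":["plan"]}

```bash
mkdir -p pics; ls; cat > h.py <<'E'
from plant import env
import numpy as np, cv2
def pts(c):
    d=c["depth"];v,u=np.mgrid[:400,:640]
    P=np.stack([(u-c["cx"])/c["fx"]*d,(v-c["cy"])/c["fy"]*d,d],-1)
    return (P-np.array(c["t"]))@np.array(c["R"])
E
python3 - <<'E'
from h import *
for n in("side","top"):
    c=env.camera(n);cv2.imwrite(f"pics/{n}0.png",c["pixels"]);np.savez(f"{n}0.npz",**c)
    R=np.array(c["R"]);print(n,-R.T@np.array(c["t"]),R.round(2).tolist())
o=env.get_obs();print(o)
E
```

```text
pics
side [0.51760828 1.02830949 0.60707999] [[-1.0, -0.03, 0.02], [-0.03, 0.48, -0.88], [0.01, -0.88, -0.48]]
top [0.45828114 0.11519096 1.05163391] [[-0.02, -1.0, -0.0], [-1.0, 0.02, -0.08], [0.08, 0.0, -1.0]]
{'time_s': 0.1, 'qpos': array([ 1.28501064e+00,  1.26317591e-01, -4.04836225e-02,  1.40542146e+00,
       -1.97554279e-05,  1.57082436e+00]), 'dq': array([-0.00160135, -0.00191885,  0.0026749 ,  0.00047282,  0.00269317,
        0.00045413]), 'tau': array([-1.24478291e-03, -4.36908174e+01,  3.53604841e+01,  1.36946555e-02,
       -1.28886345e-04,  6.11725412e-06]), 'tool_pos': array([0.14789604, 0.50331828, 0.20671818]), 'eef_rot': array([-4.47402292e-01, -3.10938538e+00,  2.22195335e-03]), 'ft_force': array([ 0.07513084, -0.3938566 ,  0.25825004]), 'wrist_torque': array([-0.04594008,  0.02408555, -0.03025027]), 'grip_force': 0.0, 'opening': 0.08514192069546224}
```

View pics/side0.png

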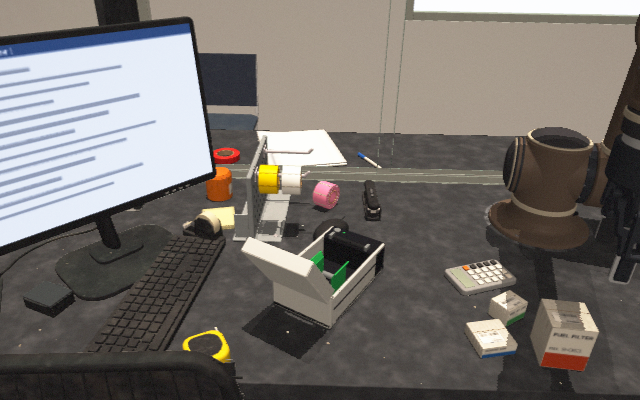

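View pics/top0.png

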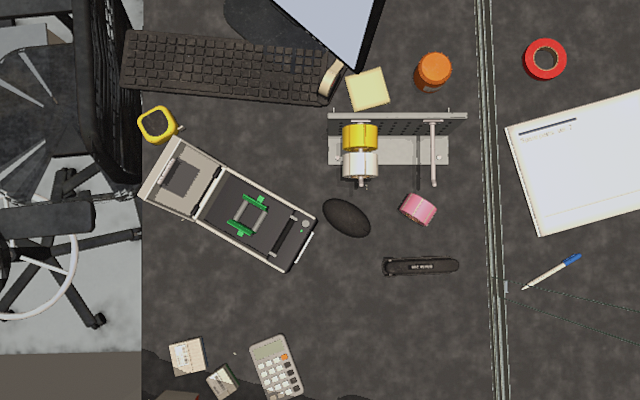

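The top view shows the white roll at (360,164) in front of the yellow roll at (360,137), both on the left hook, with the empty hook at (433,150). The printer seat lies between the green guides at about (248,215), the mouse is at (346,217) and the stapler at (420,266). Look-alikes are the pink roll (417,208), yellow tape (157,124), red tape (545,59) and cream tape (333,80). The yellow and white ones on the hook fit the description.

```bash
python3 - <<'E'
from h import *
c=dict(np.load("top0.npz"));P=pts(c);im=c["pixels"];hsv=cv2.cvtColor(im,cv2.COLOR_BGR2HSV)
U=np.mgrid[:400,:640]
def box(m,u0,u1,v0,v1):
    b=np.zeros_like(m);b[v0:v1,u0:u1]=1;return m&b
H,S,V=[hsv[...,i] for i in range(3)];z=P[...,2]
def rep(n,m):
    Q=P[m];print(n,len(Q),"med",np.median(Q,0).round(4),"lo",np.percentile(Q,2,axis=0).round(4),"hi",np.percentile(Q,98,axis=0).round(4));return Q
y=box((H>20)&(H<35)&(S>120)&(z>.13),335,390,110,160);Q=rep("yellow",y)
w=box((S<60)&(V>150)&(z>.13),335,390,145,185);Q=rep("white",w)
def axis(n,m):
    uv=np.argwhere(m)[:,::-1].astype(np.float32);print(n,cv2.minAreaRect(uv))
axis("y",y);axis("w",w)
# panel top edge
p=box((z>.150)&(z<.175),320,480,100,130);Q=rep("panel",p);print(np.polyfit(Q[:,1],Q[:,0],1))
s=box((z>.125)&(z<.165),425,445,128,190);Q=rep("spare",s);print(np.polyfit(Q[:,0],Q[:,1],1))
b=box((z>.125)&(z<.165),350,372,178,195);rep("tip",b)
g=box((H>50)&(H<80)&(S>100),200,300,180,250)
n,l,st,cen=cv2.connectedComponentsWithStats(g.astype(np.uint8))
for i in range(1,n):
    if st[i,4]>20:
        Q=rep("green%d"%i,l==i);print(cen[i]);T=Q[Q[:,2]>.058];print(len(T),T.mean(0),"rect",cv2.minAreaRect((T[:,:2]*1000).astype(np.float32)))
for n,a in(("stapler",(375,465,250,285)),("mouse",(318,375,190,242))):
    rep(n,box((z>.012),*a))
# printer outer rim
r=box((z>.055)&(z<.085),130,330,130,280);Q=rep("rim",r);print(cv2.minAreaRect((Q[:,:2]*1000).astype(np.float32)))
l=box((z>.1),130,330,130,280);Q=rep("lid",l);print(cv2.minAreaRect((Q[:,:2]*1000).astype(np.float32)))
cr=im[90:290,130:480];cv2.imwrite("pics/crop0.png",cv2.resize(cr,None,fx=2.28,fy=2.28,interpolation=2))
E
```

```text
yellow 774 med [0.6379 0.0605 0.1565] lo [0.6193 0.0296 0.1373] hi [0.658  0.0886 0.1629]
white 771 med [0.5884 0.0604 0.1562] lo [0.5586 0.0309 0.1408] hi [0.609  0.0883 0.1634]
y ((359.0, 136.5), (25.0, 34.0), 90.0)
w ((360.0, 166.0), (36.0, 34.0), 90.0)
panel 1176 med [0.6706 0.0117 0.1591] lo [ 0.6515 -0.1247  0.1509] hi [0.6793 0.1114 0.1628]
[-0.00192083  0.66960054]
spare 268 med [ 0.5997 -0.07    0.1433] lo [ 0.548  -0.0748  0.1392] hi [ 0.6502 -0.0664  0.1522]
[-0.02012697 -0.0581613 ]
tip 41 med [0.5571 0.0605 0.1476] lo [0.5492 0.0566 0.1403] hi [0.5649 0.0641 0.1541]
green1 181 med [0.5357 0.2597 0.0594] lo [0.5174 0.2425 0.0107] hi [0.5487 0.2853 0.0694]
[255.79005525 201.32596685]
100 [0.53120845 0.26189495 0.07427884] rect ((498.9827575683594, 201.80615234375), (191.16822814941406, 9.485919952392578), 61.98979187011719)
green2 206 med [0.4821 0.2946 0.0585] lo [0.4682 0.2694 0.0121] hi [0.4984 0.3132 0.0688]
[240.13106796 227.83495146]
109 [0.48294497 0.29085554 0.0727166 ] rect ((467.7508850097656, 217.19232177734375), (203.66656494140625, 22.265422821044922), 78.45697021484375)
stapler 1026 med [ 0.3991 -0.0573  0.0397] lo [ 0.3825 -0.1296  0.0231] hi [0.4145 0.0093 0.0443]
mouse 1294 med [0.4981 0.0844 0.0292] lo [0.4614 0.0413 0.0145] hi [0.5347 0.1273 0.0388]
rim 3574 med [0.4912 0.2412 0.0663] lo [0.4054 0.1545 0.0573] hi [0.6009 0.3887 0.083 ]
((573.9323120117188, 231.43606567382812), (238.00704956054688, 286.56793212890625), 58.9212760925293)
lid 2902 med [0.5768 0.3968 0.1392] lo [0.4583 0.1152 0.1016] hi [0.6336 0.4384 1.0516]
((508.56689453125, 279.490478515625), (333.3662109375, 124.01676177978516), 58.933719635009766)
```

View pics/crop0.png

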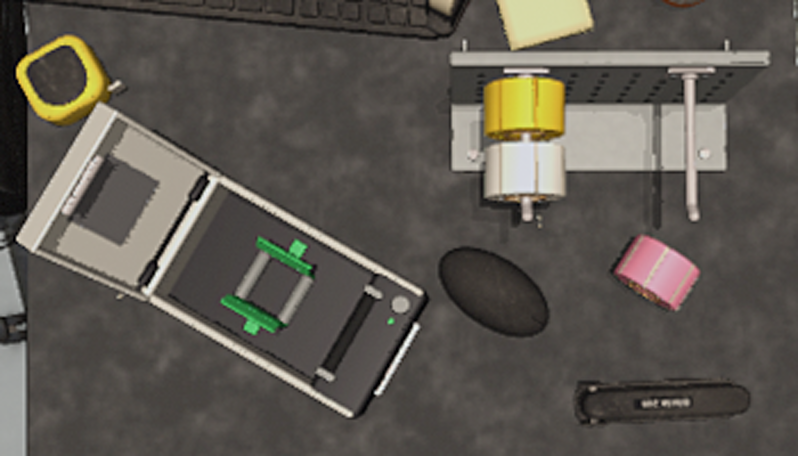

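The crop confirms that white hangs in front of yellow on the left hook (y≈+0.060), and that the bare peg (y≈-0.070) is the spare. White centre reads about (0.586,0.060) and yellow about (0.638,0.060). Tops at 0.161-0.163 agree with 0.129+0.032. Next I'll refine the seat while starting to move.

```bash
python3 - <<'E'
from h import *
c=dict(np.load("top0.npz"));P=pts(c);im=c["pixels"];hsv=cv2.cvtColor(im,cv2.COLOR_BGR2HSV)
H,S,V=[hsv[...,i] for i in range(3)];z=P[...,2]
a=np.radians(59.2)
def loc(Q,o=(.506,.276)): 
    d=Q[:,:2]-np.array(o);return np.c_[d@[np.cos(a),np.sin(a)],d@[-np.sin(a),np.cos(a)],Q[:,2]]
b=np.zeros(H.shape,bool);b[170:250,200:300]=1
g=b&(H>50)&(H<80)&(S>100)&(z>.05)&(z<.08);n,l=cv2.connectedComponents(g.astype(np.uint8))
C=[]
for i in range(1,n):
    Q=P[l==i]
    if len(Q)<25: continue
    r=cv2.minAreaRect((Q[:,:2]*1000).astype(np.float32));print(len(Q),r,Q[:,2].mean());L=loc(Q);print(np.percentile(L,[2,50,98],axis=0).round(4).tolist());C.append(r[0])
print("seat",np.mean(C,0))
b=np.zeros(H.shape,bool);b[130:280,130:330]=1
Q=P[b&(z>.059)&(z<.07)];L=loc(Q);print("rim",np.percentile(L,[1,50,99],axis=0).round(4).tolist())
for s in(1,-1):
    m=(s*L[:,1]>.054)&(abs(L[:,1])<.07)&(L[:,0]>-.07)&(L[:,0]<.07);print(s,m.sum(),np.polyfit(L[m,0],L[m,1],1),np.percentile(L[m,1],[2,98]))
# idler rollers
Q=P[b&(z>.016)&(z<.03)&(S<60)&(V>90)];L=loc(Q);m=(abs(L[:,0])<.04)&(abs(L[:,1])<.024);L=L[m];print("idler",[(k.sum(),np.median(L[k],0)) for k in(L[:,0]>0,L[:,0]<0)])
b[:]=0;b[0:100,270:400]=1;Q=P[b&(z>.1)];print("monitor",Q.min(0),Q[Q[:,0].argmin()])
E
```

```text
110 ((531.5031127929688, 263.76226806640625), (51.22172927856445, 8.266277313232422), 58.45985794067383) 0.06363322227069218
[[-0.0222, -0.0322, 0.056], [0.0022, -0.0284, 0.0642], [0.0274, -0.0242, 0.0696]]
136 ((483.8905029296875, 292.7762451171875), (52.0412483215332, 8.848682403564453), 58.77682113647461) 0.06187325893998169
[[-0.0222, 0.0233, 0.0509], [0.003, 0.0273, 0.0625], [0.0283, 0.0316, 0.0688]]
seat [507.69680786 278.26925659]
rim [[-0.1209, -0.0615, 0.0598], [-0.0762, 0.002, 0.0658], [0.1016, 0.0613, 0.0698]]
1 275 [-0.00755737  0.0579575 ] [0.05456903 0.06177455]
-1 257 [-0.00620263 -0.05858136] [-0.06202359 -0.05515528]
idler [(np.int64(119), array([ 0.02405097, -0.00030701,  0.0232324 ])), (np.int64(117), array([-0.01955953, -0.00038796,  0.02303745]))]
monitor [0.45828114 0.03277252 0.13102274] [0.45828114 0.11519096 1.05163391]
```

Call:
servo_tool([
  {"x":-0.02,"y":0,"twist":-7,"gripper":0},
  {"x":-0.035,"y":-0.02,"twist":-7},
  {"x":-0.03,"y":-0.028,"twist":-2.4},
  {"x":-0.028,"y":-0.03},
  {"x":-0.028,"y":-0.03},
], squeeze=30)

```text
$.plan[0]: bad value
```

Call:
servo_tool([
  {"x":-0.02,"y":0,"z":0,"twist":-7,"gripper":0},
  {"x":-0.03,"y":-0.02,"z":0,"twist":-7,"gripper":0},
  {"x":-0.029,"y":-0.029,"z":0,"twist":-2.4,"gripper":0},
  {"x":-0.029,"y":-0.029,"z":0,"twist":0,"gripper":0},
  {"x":-0.029,"y":-0.029,"z":0,"twist":0,"gripper":0},
], squeeze=30)

```text
time_s: 0.52
tool_pos: [0.2793, 0.3841, 0.207]
eef_rot: [-0.0, -3.141, 0.001]
ft_force: [1.4, 0.8, -0.2]
opening: 0.0857
grip_force: 0.0
```

```bash
python3 - <<'E'
from h import *
c=dict(np.load("top0.npz"));P=pts(c)[0:90,270:400];Q=P[(P[...,2]>.1)&(P[...,2]<.9)];print(Q[Q[:,0].argmin()],Q[Q[:,1].argmin()])
E
```

```text
[0.75512143 0.05852033 0.14313409] [0.78216618 0.03277252 0.37214956]
```

Call:
servo_tool([
  {"x":-0.028,"y":-0.0295,"z":0,"twist":0,"gripper":0},
  {"x":-0.028,"y":-0.0295,"z":0,"twist":0,"gripper":0},
  {"x":-0.028,"y":-0.0295,"z":0,"twist":0,"gripper":0},
  {"x":-0.028,"y":-0.0295,"z":0,"twist":0,"gripper":0},
  {"x":-0.028,"y":-0.0295,"z":0,"twist":0,"gripper":0},
])

```text
time_s: 0.93
tool_pos: [0.4193, 0.236, 0.2072]
eef_rot: [-0.003, -3.141, 0.0]
ft_force: [1.2, 1.6, 0.1]
opening: 0.0856
grip_force: 0.0
```

Call:
servo_tool([
  {"x":-0.028,"y":-0.0295,"z":0,"twist":0,"gripper":0},
  {"x":-0.028,"y":-0.0295,"z":0,"twist":0,"gripper":0},
  {"x":-0.028,"y":-0.0295,"z":0,"twist":0,"gripper":0},
  {"x":-0.028,"y":-0.0295,"z":0,"twist":0,"gripper":0},
  {"x":-0.028,"y":-0.0295,"z":0,"twist":0,"gripper":0},
])

```text
time_s: 1.35
tool_pos: [0.5591, 0.0882, 0.2071]
eef_rot: [-0.003, -3.141, -0.0]
ft_force: [-0.1, 1.2, 0.5]
opening: 0.0853
grip_force: 0.0
```

Call:
servo_tool([
  {"x":-0.027,"y":-0.0275,"z":0,"twist":0,"gripper":0},
  {"x":0,"y":0,"z":0,"twist":0,"gripper":0},
  {"x":0,"y":0,"z":0.02,"twist":0,"gripper":0},
  {"x":0,"y":0,"z":0,"twist":0,"gripper":0},
])

```text
time_s: 1.68
tool_pos: [0.5842, 0.0617, 0.1838]
eef_rot: [-0.005, -3.136, 0.001]
ft_force: [-0.7, -0.4, -0.2]
opening: 0.0853
grip_force: 0.0
```

```bash
python3 - <<'E'
from h import *
a=env.camera("top")["pixels"][70:270,220:500];b=env.camera("side")["pixels"][60:260,200:480]
cv2.imwrite("pics/c1.png",cv2.resize(np.vstack([a,b])[:, :],None,fx=1.45,fy=1.45,interpolation=2))
E
```

```text
(no output)
```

View pics/c1.png

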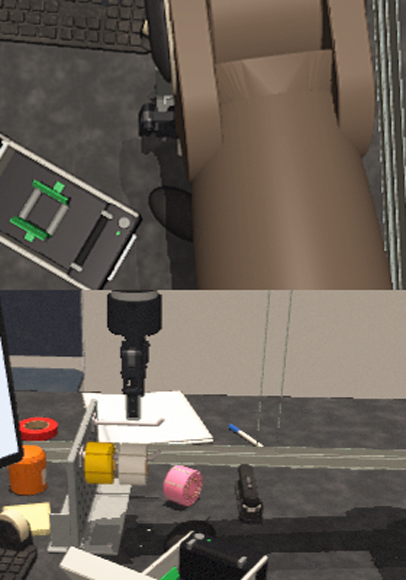

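The top view is blocked by the arm. The side view shows the fingers centred over the white roll (crop 130,460) with yellow behind it at (98,460), so I'll descend.

Call:
servo_tool([
  {"x":-0.001,"y":-0.001,"z":0.02,"twist":0,"gripper":0},
  {"x":0,"y":0,"z":0.02,"twist":0,"gripper":0},
  {"x":0,"y":0,"z":0.02,"twist":0,"gripper":0},
  {"x":0,"y":0,"z":0.015,"twist":0,"gripper":0},
  {"x":0,"y":0,"z":0,"twist":0,"gripper":0},
])

```text
time_s: 2.2
tool_pos: [0.5842, 0.0621, 0.1101]
eef_rot: [-0.001, -3.137, 0.001]
ft_force: [0.1, 0.2, -0.3]
opening: 0.0853
grip_force: 0.0
```

Call:
servo_tool([
  {"x":0,"y":0,"z":0,"twist":0,"gripper":100},
  {"x":0,"y":0,"z":0,"twist":0,"gripper":150},
  {"x":0,"y":0,"z":0,"twist":0,"gripper":150},
  {"x":0,"y":0,"z":0,"twist":0,"gripper":150},
  {"x":0,"y":0,"z":0,"twist":0,"gripper":150},
], squeeze=30)

```text
time_s: 2.62
tool_pos: [0.5871, 0.0619, 0.1147]
eef_rot: [0.002, 3.139, 0.001]
ft_force: [-1.6, 1.1, 7.0]
opening: 0.0548
grip_force: 30.7
```

```bash
python3 - <<'E'
from h import *
o=env.get_obs();print(o["opening"],o["tool_pos"],o["ft_force"],o["grip_force"])
b=env.camera("side")["pixels"][110:250,220:370]
cv2.imwrite("pics/c2.png",cv2.resize(b,None,fx=4,fy=4,interpolation=2))
E
```

```text
0.05476722529197317 [0.58707337 0.06190427 0.11467615] [-1.64844616  1.13724108  6.9883644 ] 30.747845226433128
```

View pics/c2.png

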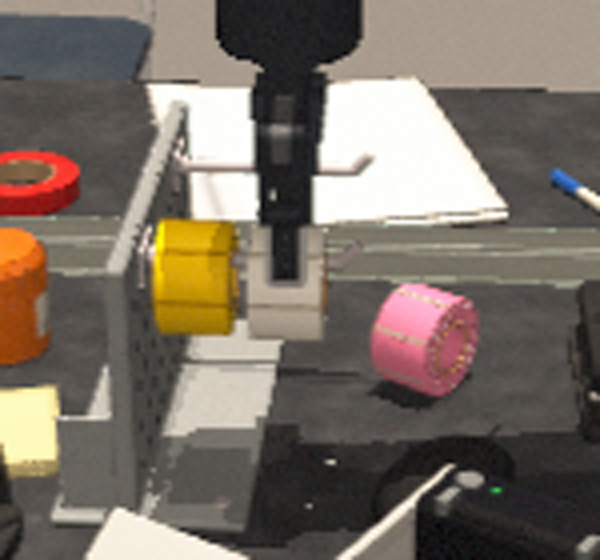

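The fingertips end at the roll's mid-height (crop 285,282) because the pads swung back, so the grip is too high. I'll open, go about 14 mm lower and regrip.

Call:
servo_tool([
  {"x":0,"y":0,"z":0,"twist":0,"gripper":0},
  {"x":0,"y":0,"z":0,"twist":0,"gripper":0},
  {"x":0,"y":0,"z":0,"twist":0,"gripper":0},
  {"x":0,"y":0,"z":0,"twist":0,"gripper":0},
  {"x":0,"y":-0.001,"z":0,"twist":0,"gripper":0},
])

```text
time_s: 3.08
tool_pos: [0.5862, 0.0606, 0.1123]
eef_rot: [-0.002, -3.141, -0.0]
ft_force: [-0.3, 0.6, -0.0]
opening: 0.0857
grip_force: 0.0
```

Call:
servo_tool([
  {"x":0,"y":0,"z":0.006,"twist":0,"gripper":0},
  {"x":0,"y":0,"z":0.006,"twist":0,"gripper":0},
  {"x":0,"y":0,"z":0,"twist":0,"gripper":0},
  {"x":0,"y":0,"z":0,"twist":0,"gripper":0},
])

```text
time_s: 3.42
tool_pos: [0.5856, 0.0604, 0.0994]
eef_rot: [-0.003, -3.14, 0.0]
ft_force: [0.3, -0.2, -0.4]
opening: 0.0855
grip_force: 0.0
```

Call:
servo_tool([
  {"x":0,"y":0,"z":0,"twist":0,"gripper":100},
  {"x":0,"y":0,"z":0,"twist":0,"gripper":120},
  {"x":0,"y":0,"z":0,"twist":0,"gripper":120},
  {"x":0,"y":0,"z":0,"twist":0,"gripper":120},
  {"x":0,"y":0,"z":0,"twist":0,"gripper":120},
], squeeze=30)

```text
time_s: 3.83
tool_pos: [0.5864, 0.0604, 0.101]
eef_rot: [0.003, 3.141, -0.0]
ft_force: [-1.6, -1.9, 4.2]
opening: 0.062
grip_force: 32.8
```

Call:
servo_tool([
  {"x":0,"y":0,"z":-0.006,"twist":0,"gripper":120},
  {"x":0,"y":0,"z":-0.006,"twist":0,"gripper":120},
  {"x":0,"y":0,"z":-0.006,"twist":0,"gripper":120},
  {"x":0,"y":0,"z":0,"twist":0,"gripper":120},
  {"x":0,"y":0,"z":0,"twist":0,"gripper":120},
])

```text
time_s: 4.25
tool_pos: [0.5866, 0.0606, 0.1189]
eef_rot: [0.002, 3.141, 0.0]
ft_force: [-0.4, -0.3, -2.1]
opening: 0.0621
grip_force: 32.6
```

```bash
cat >> h.py <<'E'
def roll(n,name="side",save=None,c=None):
    # visible side-face patch of a roll: world percentiles
    c=c or env.camera(name);P=pts(c);hsv=cv2.cvtColor(c["pixels"],cv2.COLOR_BGR2HSV);H,S,V=[hsv[...,i] for i in range(3)]
    m=(P[...,0]>.4)&(P[...,0]<.69)&(P[...,1]>-.13)&(P[...,1]<.13)&(P[...,2]>.09)&(P[...,2]<.2)
    m&=((H>20)&(H<35)&(S>120)) if n=="y" else ((S<70)&(V>140)&(P[...,0]<.645))
    k,l,st,_=cv2.connectedComponentsWithStats(m.astype(np.uint8))
    i=1+st[1:,4].argmax();Q=P[l==i]
    print(n,st[i].tolist(),np.percentile(Q,[3,50,97],axis=0).round(4).tolist())
    if save: cv2.imwrite(save,cv2.resize(c["pixels"][110:250,220:370],None,fx=4,fy=4,interpolation=2))
    return c
E
python3 - <<'E'
from h import *
c=dict(np.load("side0.npz"));roll("w",c=c);roll("y",c=c)
c=roll("w");roll("y",c=c);print(env.get_obs()["tool_pos"],env.get_obs()["ft_force"])
E
```

```text
w [279, 165, 32, 29, 542] [[0.5619, 0.0555, 0.1111], [0.5886, 0.0843, 0.1443], [0.6084, 0.0917, 0.1606]]
y [258, 164, 21, 30, 551] [[0.6198, 0.0519, 0.1071], [0.639, 0.0834, 0.1412], [0.6599, 0.0907, 0.1601]]
w [279, 154, 23, 33, 289] [[0.57, 0.0495, 0.1273], [0.5929, 0.0895, 0.1511], [0.6094, 0.0963, 0.1772]]
y [258, 164, 21, 30, 541] [[0.6198, 0.0543, 0.107], [0.6393, 0.0835, 0.141], [0.6597, 0.091, 0.1601]]
[0.58635355 0.06058713 0.11846064] [-0.35678323  0.05294006 -2.20473925]
```

Call:
servo_tool([
  {"x":0.01,"y":0,"z":0,"twist":0,"gripper":120},
  {"x":0.015,"y":0,"z":0,"twist":0,"gripper":120},
  {"x":0.015,"y":0,"z":0,"twist":0,"gripper":120},
  {"x":0,"y":0,"z":0,"twist":0,"gripper":120},
])

```text
time_s: 4.63
tool_pos: [0.543, 0.0605, 0.1181]
eef_rot: [-0.002, -3.139, 0.0]
ft_force: [-0.9, 0.7, -0.3]
opening: 0.0619
grip_force: 32.6
```

Call:
servo_tool([
  {"x":0.015,"y":0,"z":0,"twist":0,"gripper":120},
  {"x":0.015,"y":0,"z":0,"twist":0,"gripper":120},
  {"x":0.01,"y":0,"z":0,"twist":0,"gripper":120},
  {"x":0,"y":0,"z":0,"twist":0,"gripper":120},
])

```text
time_s: 4.97
tool_pos: [0.5045, 0.0606, 0.1185]
eef_rot: [-0.002, -3.141, 0.0]
ft_force: [-0.2, -0.3, -1.1]
opening: 0.0622
grip_force: 32.6
```

```bash
python3 - <<'E'
from h import *
c=roll("w",save="pics/c3.png");roll("y",c=c)
E
```

```text
w [320, 160, 19, 28, 284] [[0.4886, 0.0669, 0.1271], [0.5159, 0.0899, 0.1528], [0.5268, 0.0981, 0.177]]
y [258, 164, 21, 30, 548] [[0.6201, 0.0517, 0.1064], [0.6396, 0.0835, 0.1412], [0.6597, 0.0908, 0.1604]]
```

View pics/c3.png

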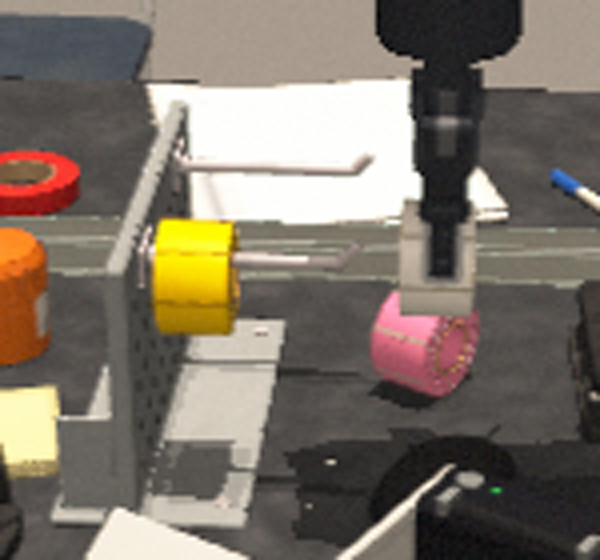

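White is off and level at x≈0.505, and yellow is undisturbed at (195,275). Now sideways to the spare hook.

Call:
servo_tool([
  {"x":0.004,"y":-0.015,"z":0,"twist":0,"gripper":120},
  {"x":0,"y":-0.03,"z":0,"twist":0,"gripper":120},
  {"x":0,"y":-0.035,"z":0,"twist":0,"gripper":120},
  {"x":0,"y":-0.03,"z":0,"twist":0,"gripper":120},
  {"x":0,"y":-0.02,"z":0,"twist":0,"gripper":120},
])

```text
time_s: 5.43
tool_pos: [0.5028, -0.0717, 0.1184]
eef_rot: [0.004, 3.141, -0.001]
ft_force: [1.0, 0.2, -1.7]
opening: 0.0623
grip_force: 32.6
```

Call:
servo_tool([
  {"x":0,"y":0,"z":0,"twist":0,"gripper":120},
  {"x":0,"y":0,"z":0,"twist":0,"gripper":120},
])

```text
time_s: 5.6
tool_pos: [0.5027, -0.0703, 0.1183]
eef_rot: [0.006, 3.141, 0.0]
ft_force: [0.3, -0.7, -1.0]
opening: 0.0621
grip_force: 32.7
```

```bash
python3 - <<'E'
from h import *
c=roll("w",save="pics/c4.png");P=pts(c)
m=(P[...,0]>.54)&(P[...,0]<.66)&(P[...,1]>-.085)&(P[...,1]<-.055)&(P[...,2]>.125)&(P[...,2]<.165)
Q=P[m];print(len(Q),np.percentile(Q,[3,50,97],axis=0).round(4).tolist(),np.polyfit(Q[:,0],Q[:,1],1))
E
```

```text
w [321, 138, 18, 27, 270] [[0.4866, -0.0637, 0.1237], [0.5108, -0.041, 0.1487], [0.5264, -0.032, 0.1767]]
155 [[0.5487, -0.0735, 0.1371], [0.6021, -0.0687, 0.1417], [0.6554, -0.0643, 0.1488]] [-0.01893263 -0.05733743]
```

View pics/c4.png

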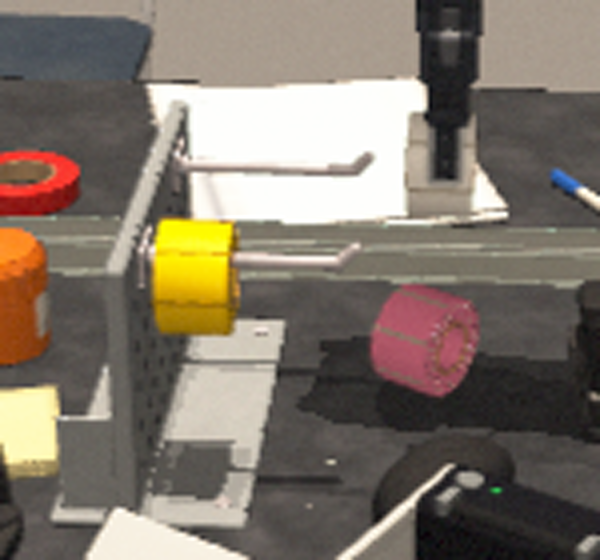

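White is level in front of the spare peg (peg tip at crop (370,155), roll at (440,165)), so I'll insert it.

Call:
servo_tool([
  {"x":-0.01,"y":0.0005,"z":0,"twist":0,"gripper":120},
  {"x":-0.015,"y":0,"z":0,"twist":0,"gripper":120},
  {"x":-0.015,"y":0,"z":0,"twist":0,"gripper":120},
  {"x":0,"y":0,"z":0,"twist":0,"gripper":120},
])

```text
time_s: 5.98
tool_pos: [0.5452, -0.0677, 0.1181]
eef_rot: [-0.001, 3.14, 0.0]
ft_force: [-0.4, 0.6, -1.2]
opening: 0.0622
grip_force: 32.7
```

Call:
servo_tool([
  {"x":-0.015,"y":0,"z":0,"twist":0,"gripper":120},
  {"x":-0.015,"y":0,"z":0,"twist":0,"gripper":120},
  {"x":-0.015,"y":0,"z":0,"twist":0,"gripper":120},
  {"x":0,"y":0,"z":0,"twist":0,"gripper":120},
])

```text
time_s: 6.32
tool_pos: [0.5893, -0.0678, 0.1179]
eef_rot: [-0.0, 3.141, 0.0]
ft_force: [-0.9, 0.2, -1.3]
opening: 0.0624
grip_force: 32.7
```

```bash
python3 - <<'E'
from h import *
c=roll("w");roll("y",c=c);o=env.get_obs();print(o["tool_pos"],o["ft_force"])
E
```

```text
w [273, 131, 31, 33, 296] [[0.5721, -0.0836, 0.125], [0.5953, -0.0396, 0.1461], [0.6335, -0.032, 0.1763]]
y [258, 164, 21, 30, 548] [[0.62, 0.0527, 0.1071], [0.639, 0.0833, 0.1414], [0.6595, 0.091, 0.1601]]
[ 0.5878649  -0.06791633  0.11780601] [-0.04546999  0.21232656 -1.45133827]
```

Call:
servo_tool([
  {"x":0,"y":-0.001,"z":0.006,"twist":0,"gripper":120},
  {"x":0,"y":0,"z":0.006,"twist":0,"gripper":120},
  {"x":0,"y":0,"z":0.005,"twist":0,"gripper":120},
  {"x":0,"y":0,"z":0,"twist":0,"gripper":120},
  {"x":0,"y":0,"z":0,"twist":0,"gripper":120},
])

```text
time_s: 6.78
tool_pos: [0.5862, -0.0699, 0.1011]
eef_rot: [-0.003, -3.141, -0.0]
ft_force: [-0.7, -0.0, -1.8]
opening: 0.0622
grip_force: 32.7
```

```bash
python3 - <<'E'
from h import *
c=roll("w");roll("y",c=c);o=env.get_obs();print(o["tool_pos"],o["ft_force"])
E
```

```text
w [273, 143, 41, 27, 287] [[0.5536, -0.082, 0.1095], [0.5881, -0.0425, 0.1376], [0.6338, -0.0328, 0.1599]]
y [258, 164, 21, 30, 549] [[0.6198, 0.0523, 0.1052], [0.6391, 0.0831, 0.141], [0.66, 0.091, 0.1605]]
[ 0.58636648 -0.06993523  0.10111082] [ 0.42977543 -0.24169708 -1.06706121]
```

Almost touching (the force is still just the roll's weight). 1.5 mm further down, then open.

Call:
servo_tool([
  {"x":0,"y":0,"z":0.0015,"twist":0,"gripper":120},
  {"x":0,"y":0,"z":0,"twist":0,"gripper":120},
  {"x":0,"y":0,"z":0,"twist":0,"gripper":80},
  {"x":0,"y":0,"z":0,"twist":0,"gripper":30},
  {"x":0,"y":0,"z":0,"twist":0,"gripper":0},
])

```text
time_s: 7.25
tool_pos: [0.587, -0.07, 0.0999]
eef_rot: [0.003, 3.141, -0.0]
ft_force: [-0.7, 0.5, -1.1]
opening: 0.0833
grip_force: 0.0
```

Call:
servo_tool([
  {"x":0,"y":0,"z":0,"twist":0,"gripper":0},
  {"x":0,"y":0,"z":0,"twist":0,"gripper":0},
  {"x":0,"y":0,"z":0,"twist":0,"gripper":0},
  {"x":0,"y":0,"z":0,"twist":0,"gripper":0},
  {"x":0,"y":0,"z":0,"twist":0,"gripper":0},
])

```text
time_s: 7.67
tool_pos: [0.587, -0.07, 0.0998]
eef_rot: [-0.003, -3.141, -0.0]
ft_force: [0.6, -0.1, -0.2]
opening: 0.0851
grip_force: 0.0
```

```bash
python3 - <<'E'
from h import *
c=roll("w",save="pics/c5.png");roll("y",c=c);o=env.get_obs();print(o["tool_pos"],o["ft_force"])
E
```

```text
w [273, 144, 41, 25, 290] [[0.5527, -0.0727, 0.1092], [0.5903, -0.0429, 0.1403], [0.6336, -0.0208, 0.1605]]
y [258, 164, 21, 30, 546] [[0.6201, 0.0527, 0.1065], [0.6395, 0.0833, 0.1412], [0.6601, 0.0912, 0.1604]]
[ 0.58699285 -0.06997183  0.09981052] [ 0.58939006  0.10485844 -0.24446884]
```

View pics/c5.png

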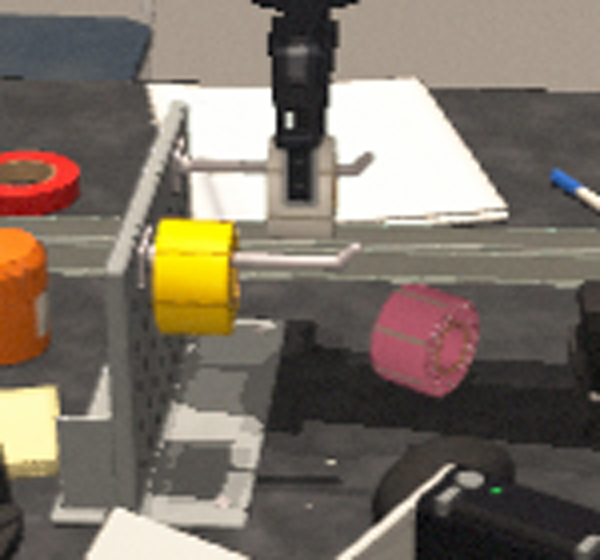

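White hangs on the spare peg at (300,185), free between open fingers, and yellow is still on its own. Up, then over to yellow at (0.638, 0.060).

Call:
servo_tool([
  {"x":0,"y":0,"z":-0.01,"twist":0,"gripper":0},
  {"x":0,"y":0,"z":-0.025,"twist":0,"gripper":0},
  {"x":0,"y":0,"z":-0.03,"twist":0,"gripper":0},
  {"x":0,"y":0,"z":-0.03,"twist":0,"gripper":0},
  {"x":0,"y":0,"z":-0.01,"twist":0,"gripper":0},
])

```text
time_s: 8.13
tool_pos: [0.5884, -0.0701, 0.2105]
eef_rot: [0.002, 3.135, -0.001]
ft_force: [-0.0, -1.0, -0.2]
opening: 0.0856
grip_force: 0.0
```

Call:
servo_tool([
  {"x":-0.011,"y":0.03,"z":0,"twist":0,"gripper":0},
  {"x":-0.01,"y":0.03,"z":0,"twist":0,"gripper":0},
  {"x":-0.01,"y":0.03,"z":0,"twist":0,"gripper":0},
  {"x":-0.01,"y":0.03,"z":0,"twist":0,"gripper":0},
  {"x":-0.01,"y":0.01,"z":0,"twist":0,"gripper":0},
])

```text
time_s: 8.55
tool_pos: [0.6384, 0.0636, 0.2052]
eef_rot: [-0.002, 3.141, 0.002]
ft_force: [0.2, -0.3, -0.3]
opening: 0.0856
grip_force: 0.0
```

Call:
servo_tool([
  {"x":0,"y":0,"z":0,"twist":0,"gripper":0},
  {"x":0,"y":0,"z":0,"twist":0,"gripper":0},
])

```text
time_s: 8.72
tool_pos: [0.6382, 0.0605, 0.2046]
eef_rot: [-0.0, -3.141, 0.001]
ft_force: [-0.1, -0.1, -0.1]
opening: 0.0853
grip_force: 0.0
```

```bash
python3 - <<'E'
from h import *
c=roll("w");roll("y",c=c);o=env.get_obs();print(o["tool_pos"],o["ft_force"])
P=pts(c);m=(P[...,0]>.65)&(P[...,0]<.70)&(P[...,1]>.09)&(P[...,1]<.14)&(P[...,2]>.155)&(P[...,2]<.175);Q=P[m];print("panel top",np.percentile(Q,[3,50,97],axis=0).round(4).tolist())
E
```

```text
w [273, 143, 41, 26, 476] [[0.5558, -0.0726, 0.1117], [0.5898, -0.0452, 0.1427], [0.6264, -0.0364, 0.1602]]
y [258, 164, 21, 30, 531] [[0.62, 0.0548, 0.1065], [0.6398, 0.0837, 0.1409], [0.6588, 0.0908, 0.1602]]
[0.63796196 0.05969412 0.20481386] [-1.26744858 -0.384868   -0.06882076]
panel top [[0.6697, 0.0916, 0.1558], [0.6749, 0.1074, 0.1591], [0.6801, 0.1184, 0.1609]]
```

Call:
servo_tool([
  {"x":0.001,"y":0,"z":0.025,"twist":0,"gripper":0},
  {"x":0,"y":0,"z":0.025,"twist":0,"gripper":0},
  {"x":0,"y":0,"z":0.025,"twist":0,"gripper":0},
  {"x":0,"y":0,"z":0.015,"twist":0,"gripper":0},
  {"x":0,"y":0,"z":0.006,"twist":0,"gripper":0},
])

```text
time_s: 9.18
tool_pos: [0.6352, 0.0583, 0.1063]
eef_rot: [-0.005, -3.137, 0.001]
ft_force: [-0.3, 0.4, -0.5]
opening: 0.0855
grip_force: 0.0
```

Call:
servo_tool([
  {"x":0,"y":0,"z":0.006,"twist":0,"gripper":0},
  {"x":0,"y":0,"z":0.003,"twist":0,"gripper":0},
  {"x":0,"y":0,"z":0,"twist":0,"gripper":0},
  {"x":0,"y":0,"z":0,"twist":0,"gripper":0},
])

```text
time_s: 9.52
tool_pos: [0.6377, 0.0598, 0.101]
eef_rot: [0.003, 3.14, 0.0]
ft_force: [0.1, -0.8, -0.2]
opening: 0.0851
grip_force: 0.0
```

Call:
servo_tool([
  {"x":0,"y":0,"z":0.0025,"twist":0,"gripper":100},
  {"x":0,"y":0,"z":0,"twist":0,"gripper":120},
  {"x":0,"y":0,"z":0,"twist":0,"gripper":120},
  {"x":0,"y":0,"z":0,"twist":0,"gripper":120},
  {"x":0,"y":0,"z":0,"twist":0,"gripper":120},
], squeeze=30)

```text
time_s: 9.93
tool_pos: [0.6376, 0.06, 0.0983]
eef_rot: [0.002, 3.14, 0.0]
ft_force: [-1.1, -0.2, 5.1]
opening: 0.0626
grip_force: 32.8
```

Call:
servo_tool([
  {"x":0,"y":0,"z":-0.006,"twist":0,"gripper":120},
  {"x":0,"y":0,"z":-0.006,"twist":0,"gripper":120},
  {"x":0,"y":0,"z":-0.006,"twist":0,"gripper":120},
  {"x":0,"y":0,"z":0,"twist":0,"gripper":120},
  {"x":0,"y":0,"z":0,"twist":0,"gripper":120},
])

```text
time_s: 10.35
tool_pos: [0.6375, 0.06, 0.1158]
eef_rot: [0.002, 3.141, 0.0]
ft_force: [0.2, 1.0, -0.7]
opening: 0.0628
grip_force: 32.7
```

```bash
python3 - <<'E'
from h import *
c=roll("w");roll("y",c=c);o=env.get_obs();print(o["tool_pos"],o["ft_force"])
E
```

```text
w [276, 143, 38, 26, 474] [[0.5559, -0.0739, 0.1107], [0.5896, -0.0459, 0.1427], [0.6231, -0.0368, 0.1603]]
y [258, 158, 22, 29, 293] [[0.6195, 0.0574, 0.1227], [0.6323, 0.0876, 0.1473], [0.6589, 0.0955, 0.1776]]
[0.63730855 0.05997271 0.11541263] [ 0.26318647  0.65675335 -0.19532572]
```

Call:
servo_tool([
  {"x":0.01,"y":0,"z":0,"twist":0,"gripper":120},
  {"x":0.015,"y":0,"z":0,"twist":0,"gripper":120},
  {"x":0.02,"y":0,"z":0,"twist":0,"gripper":120},
  {"x":0.015,"y":0,"z":0,"twist":0,"gripper":120},
  {"x":0.005,"y":0,"z":0,"twist":0,"gripper":120},
])

```text
time_s: 10.82
tool_pos: [0.57, 0.06, 0.1151]
eef_rot: [-0.002, -3.14, 0.0]
ft_force: [0.2, -0.9, -1.1]
opening: 0.0625
grip_force: 32.7
```

Call:
servo_tool([
  {"x":0.015,"y":0,"z":0,"twist":0,"gripper":120},
  {"x":0.015,"y":0,"z":0,"twist":0,"gripper":120},
  {"x":0.015,"y":0,"z":0,"twist":0,"gripper":120},
  {"x":0.015,"y":0,"z":0,"twist":0,"gripper":120},
  {"x":0.01,"y":0,"z":0,"twist":0,"gripper":120},
])

```text
time_s: 11.23
tool_pos: [0.5013, 0.0601, 0.1153]
eef_rot: [-0.002, -3.141, 0.0]
ft_force: [-0.2, -0.5, -1.1]
opening: 0.0624
grip_force: 32.7
```

```bash
python3 - <<'E'
from h import *
c=roll("w");roll("y",c=c);o=env.get_obs();print(o["tool_pos"],o["ft_force"])
E
```

```text
w [273, 143, 41, 26, 473] [[0.5564, -0.0723, 0.1116], [0.5894, -0.0458, 0.1429], [0.6263, -0.0366, 0.1605]]
y [322, 160, 19, 29, 266] [[0.4854, 0.0653, 0.1245], [0.5111, 0.0876, 0.1486], [0.5225, 0.0981, 0.1778]]
[0.49990388 0.06012061 0.11539576] [-2.8188873  -0.91740607 -0.63675132]
```

Call:
servo_tool([
  {"x":0,"y":0,"z":-0.025,"twist":0,"gripper":120},
  {"x":-0.002,"y":0.02,"z":-0.015,"twist":0,"gripper":120},
  {"x":-0.002,"y":0.035,"z":0,"twist":0,"gripper":120},
  {"x":-0.002,"y":0.035,"z":0,"twist":0,"gripper":120},
  {"x":-0.002,"y":0.035,"z":0,"twist":0,"gripper":120},
])

```text
time_s: 11.7
tool_pos: [0.5115, 0.1865, 0.1559]
eef_rot: [0.005, 3.14, 0.001]
ft_force: [0.4, -0.3, -1.0]
opening: 0.0629
grip_force: 33.0
```

Call:
servo_tool([
  {"x":0,"y":0.035,"z":0,"twist":0,"gripper":120},
  {"x":0,"y":0.035,"z":0,"twist":0,"gripper":120},
  {"x":0,"y":0.02,"z":0,"twist":5,"gripper":120},
  {"x":0,"y":0,"z":0,"twist":7,"gripper":120},
  {"x":0,"y":0,"z":0,"twist":7,"gripper":120},
])

```text
time_s: 12.12
tool_pos: [0.511, 0.2771, 0.1547]
eef_rot: [-0.526, -3.097, 0.0]
ft_force: [-0.5, -1.1, -1.4]
opening: 0.0627
grip_force: 33.0
```

Call:
servo_tool([
  {"x":0,"y":0,"z":0,"twist":7,"gripper":120},
  {"x":0,"y":0,"z":0,"twist":5.2,"gripper":120},
  {"x":0,"y":0,"z":0,"twist":0,"gripper":120},
  {"x":0,"y":0,"z":0,"twist":0,"gripper":120},
])

```text
time_s: 12.45
tool_pos: [0.5111, 0.2754, 0.1552]
eef_rot: [0.843, 3.026, 0.0]
ft_force: [0.2, -0.3, -0.9]
opening: 0.0627
grip_force: 33.0
```

```bash
cat >> h.py <<'E'
from scipy.spatial.transform import Rotation as Ro
YAW=np.radians(58.8);SEAT=np.array([.5075,.278])
def L(Q):
    d=Q[...,:2]-SEAT;return np.stack([d@[np.cos(YAW),np.sin(YAW)],d@[-np.sin(YAW),np.cos(YAW)],Q[...,2]],-1)
def tool(c):
    o=env.get_obs();M=Ro.from_rotvec(o["eef_rot"]).as_matrix()
    print("tcp local",L(o["tool_pos"]).round(4),"tool y yaw deg",np.degrees(np.arctan2(M[1,1],M[0,1])).round(2),o["ft_force"].round(1),o["grip_force"])
    for n in c:
        k=env.camera(n);Q=L(pts(k));hsv=cv2.cvtColor(k["pixels"],cv2.COLOR_BGR2HSV);H,S=hsv[...,0],hsv[...,1]
        m=(H>20)&(H<35)&(S>110)&(abs(Q[...,0])<.06)&(abs(Q[...,1])<.06)&(Q[...,2]<.25)&(Q[...,2]>.02)
        if m.sum()>20: print(n,m.sum(),np.percentile(Q[m],[3,50,97],axis=0).round(4).tolist())
        cv2.imwrite(f"pics/t_{n}.png",k["pixels"])
E
python3 - <<'E'
from h import *
tool(["side","top"])
a=cv2.imread("pics/t_side.png")[130:330,230:400];b=cv2.imread("pics/t_top.png")[130:330,150:320]
cv2.imwrite("pics/c6.png",cv2.resize(np.hstack([a,b]),None,fx=2.3,fy=2.3,interpolation=2))
E
```

```text
tcp local [-0.0004 -0.0044  0.1552] tool y yaw deg 58.86 [ 0.2 -0.3 -0.9] 33.01310635826667
side 741 [[-0.0233, -0.0226, 0.1619], [0.0134, 0.0104, 0.1903], [0.0324, 0.015, 0.2176]]
top 59 [[-0.0327, -0.0251, 0.0599], [-0.0256, -0.0222, 0.2032], [0.0, 0.0133, 0.2196]]
```

View pics/c6.png

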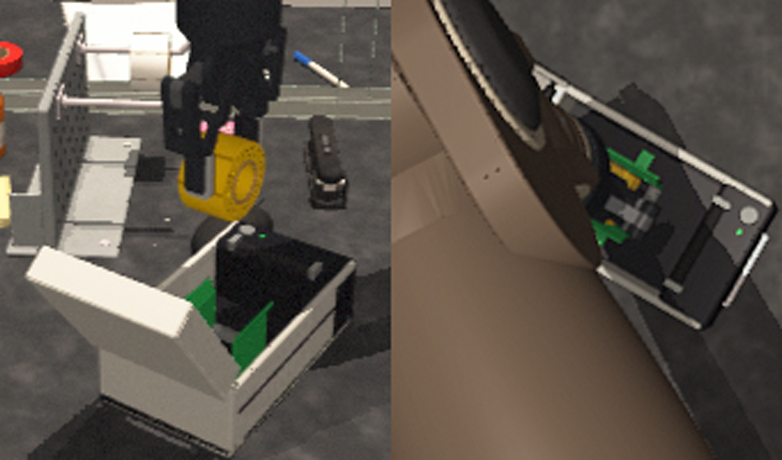

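The side view shows the yellow roll held level above the guides at crop (222,178). In printer axes it sits 5 mm toward -y and is centred in x. I'll correct by +5 mm along tool x and lower to just above the guides.

Call:
servo_tool([
  {"x":0.005,"y":0.0005,"z":0.01,"twist":0,"gripper":120},
  {"x":0,"y":0,"z":0.02,"twist":0,"gripper":120},
  {"x":0,"y":0,"z":0.02,"twist":0,"gripper":120},
  {"x":0,"y":0,"z":0.02,"twist":0,"gripper":120},
  {"x":0,"y":0,"z":0.005,"twist":0,"gripper":120},
])

```text
time_s: 12.97
tool_pos: [0.5044, 0.2773, 0.0765]
eef_rot: [-0.845, -3.022, 0.005]
ft_force: [-0.8, -0.3, -1.4]
opening: 0.0626
grip_force: 33.0
```

Call:
servo_tool([
  {"x":0,"y":0,"z":0,"twist":0,"gripper":120},
  {"x":0,"y":0,"z":0,"twist":0,"gripper":120},
])

```text
time_s: 13.13
tool_pos: [0.5064, 0.2783, 0.0806]
eef_rot: [-0.847, -3.025, 0.0]
ft_force: [0.1, 0.2, -0.7]
opening: 0.0627
grip_force: 33.0
```

```bash
python3 - <<'E'
from h import *
tool(["side","top"])
a=cv2.imread("pics/t_side.png")[200:330,250:400]
cv2.imwrite("pics/c7.png",cv2.resize(a,None,fx=4,fy=4,interpolation=2))
k=env.camera("side");Q=L(pts(k));hsv=cv2.cvtColor(k["pixels"],cv2.COLOR_BGR2HSV)
g=(abs(hsv[...,0].astype(int)-65)<15)&(hsv[...,1]>100)&(abs(Q[...,0])<.05)&(abs(Q[...,1])<.05)&(Q[...,2]>.03)&(Q[...,2]<.08)
for s in(1,-1):
    T=Q[g&(s*Q[...,1]>0)];print(s,len(T),np.percentile(T,[3,50,97],axis=0).round(4).tolist())
E
```

```text
tcp local [-0.0003  0.0011  0.0806] tool y yaw deg 58.73 [ 0.1  0.2 -0.7] 33.00953571073478
side 685 [[-0.023, -0.0183, 0.0867], [0.0129, 0.0158, 0.1193], [0.0331, 0.0206, 0.1436]]
top 50 [[-0.0309, -0.02, 0.1042], [-0.0239, -0.017, 0.1303], [-0.0136, 0.0179, 0.1593]]
1 193 [[-0.0234, 0.0244, 0.0306], [0.0031, 0.0263, 0.0469], [0.0259, 0.0322, 0.067]]
-1 104 [[-0.0226, -0.0303, 0.0322], [-0.0077, -0.0244, 0.053], [0.0073, -0.0226, 0.0668]]
```

View pics/c7.png

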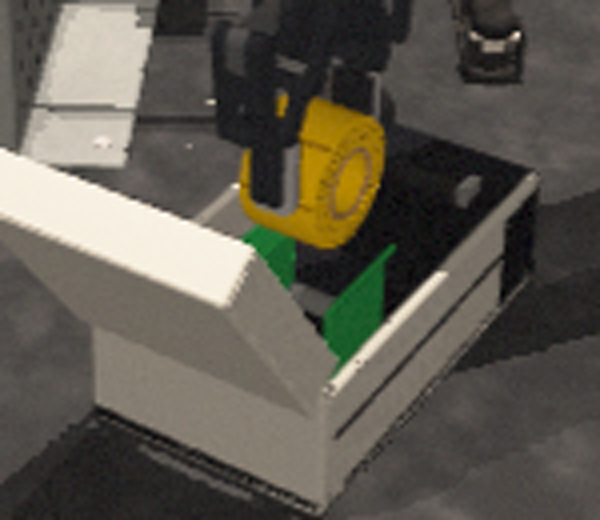

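The roll is centred between the guides to within 1 mm (roll at crop (315,180), guides at (270,255) and (360,300)). Lowering.

Call:
servo_tool([
  {"x":0,"y":0,"z":0.01,"twist":0,"gripper":120},
  {"x":0,"y":0,"z":0.01,"twist":0,"gripper":120},
  {"x":0,"y":0,"z":0.01,"twist":0,"gripper":120},
  {"x":0,"y":0,"z":0.01,"twist":0,"gripper":120},
  {"x":0,"y":0,"z":0,"twist":0,"gripper":120},
])

```text
time_s: 13.7
tool_pos: [0.5049, 0.2773, 0.0373]
eef_rot: [-0.846, -3.022, 0.005]
ft_force: [-1.1, -0.4, -0.5]
opening: 0.0625
grip_force: 33.0
```

Call:
servo_tool([
  {"x":0,"y":0,"z":0.008,"twist":0,"gripper":120},
  {"x":0,"y":0,"z":0.006,"twist":0,"gripper":120},
  {"x":0,"y":0,"z":0.004,"twist":0,"gripper":120},
  {"x":0,"y":0,"z":0,"twist":0,"gripper":120},
  {"x":0,"y":0,"z":0,"twist":0,"gripper":120},
])

```text
time_s: 14.12
tool_pos: [0.5065, 0.2781, 0.0222]
eef_rot: [-0.847, -3.025, 0.0]
ft_force: [0.1, -0.1, -0.7]
opening: 0.0628
grip_force: 33.0
```

```bash
python3 - <<'E'
from h import *
tool(["side","top"])
E
```

```text
tcp local [-0.0004  0.0009  0.0222] tool y yaw deg 58.71 [ 0.1 -0.1 -0.7] 33.009951939457096
side 406 [[-0.0242, -0.0035, 0.0428], [0.0083, 0.0156, 0.0759], [0.0315, 0.021, 0.0864]]
top 41 [[-0.0351, -0.02, 0.0451], [-0.0264, -0.017, 0.0699], [-0.014, 0.0185, 0.1113]]
```

Call:
servo_tool([
  {"x":0,"y":0,"z":0.0025,"twist":0,"gripper":120},
  {"x":0,"y":0,"z":0,"twist":0,"gripper":120},
  {"x":0,"y":0,"z":0,"twist":0,"gripper":120},
])

```text
time_s: 14.47
tool_pos: [0.5066, 0.2782, 0.02]
eef_rot: [0.847, 3.025, 0.0]
ft_force: [0.2, 0.1, -0.9]
opening: 0.0628
grip_force: 33.0
```

Call:
servo_tool([
  {"x":0,"y":0,"z":0.0015,"twist":0,"gripper":120},
  {"x":0,"y":0,"z":0,"twist":0,"gripper":120},
  {"x":0,"y":0,"z":0,"twist":0,"gripper":120},
])

```text
time_s: 14.72
tool_pos: [0.5064, 0.2781, 0.0183]
eef_rot: [-0.847, -3.025, 0.0]
ft_force: [0.1, -0.6, -1.3]
opening: 0.0632
grip_force: 33.0
```

Call:
servo_tool([
  {"x":0,"y":0,"z":0.0015,"twist":0,"gripper":120},
  {"x":0,"y":0,"z":0,"twist":0,"gripper":120},
  {"x":0,"y":0,"z":0,"twist":0,"gripper":120},
])

```text
time_s: 14.97
tool_pos: [0.5068, 0.2783, 0.0177]
eef_rot: [0.847, 3.025, 0.001]
ft_force: [-1.1, -0.0, 5.4]
opening: 0.0627
grip_force: 33.8
```

```bash
python3 - <<'E'
from h import *
tool(["side"])
E
```

```text
tcp local [-0.0001  0.0007  0.0177] tool y yaw deg 58.71 [-1.1 -0.   5.4] 33.77005143847782
side 370 [[-0.0216, -0.0029, 0.0423], [0.0095, 0.0152, 0.0727], [0.0304, 0.0204, 0.0823]]
```

The roll is on its rollers: 5.4 N upward force and the top at 0.082. Release and rise.

Call:
servo_tool([
  {"x":0,"y":0,"z":0,"twist":0,"gripper":80},
  {"x":0,"y":0,"z":0,"twist":0,"gripper":30},
  {"x":0,"y":0,"z":0,"twist":0,"gripper":0},
  {"x":0,"y":0,"z":0,"twist":0,"gripper":0},
  {"x":0,"y":0,"z":0,"twist":0,"gripper":0},
])

```text
time_s: 15.43
tool_pos: [0.5065, 0.2781, 0.0166]
eef_rot: [-0.847, -3.025, 0.0]
ft_force: [-0.3, 0.4, 0.5]
opening: 0.0856
grip_force: 0.0
```

Call:
servo_tool([
  {"x":0,"y":0,"z":-0.005,"twist":0,"gripper":0},
  {"x":0,"y":0,"z":-0.015,"twist":0,"gripper":0},
  {"x":0,"y":0,"z":-0.025,"twist":0,"gripper":0},
  {"x":0,"y":0,"z":-0.03,"twist":0,"gripper":0},
  {"x":0,"y":0,"z":-0.03,"twist":0,"gripper":0},
])

```text
time_s: 15.85
tool_pos: [0.506, 0.2779, 0.1228]
eef_rot: [-0.847, -3.024, 0.002]
ft_force: [1.0, -0.8, -0.3]
opening: 0.0853
grip_force: 0.0
```

Call:
servo_tool([
  {"x":0,"y":0,"z":-0.04,"twist":0,"gripper":0},
  {"x":0,"y":-0.01,"z":-0.03,"twist":0,"gripper":0},
  {"x":0,"y":-0.03,"z":0,"twist":0,"gripper":0},
  {"x":0,"y":-0.04,"z":0,"twist":0,"gripper":0},
  {"x":0,"y":-0.04,"z":0,"twist":0,"gripper":0},
])

```text
time_s: 16.27
tool_pos: [0.444, 0.1752, 0.1925]
eef_rot: [0.845, 3.025, 0.001]
ft_force: [0.1, -1.3, 1.7]
opening: 0.0853
grip_force: 0.0
```

Call:
servo_tool([
  {"x":0,"y":-0.04,"z":0,"twist":0,"gripper":0},
  {"x":0,"y":-0.02,"z":0,"twist":0,"gripper":0},
  {"x":0,"y":0,"z":0,"twist":0,"gripper":0},
  {"x":0,"y":0,"z":0,"twist":0,"gripper":0},
])

```text
time_s: 16.6
tool_pos: [0.4128, 0.1237, 0.1927]
eef_rot: [0.85, 3.023, 0.002]
ft_force: [0.7, 0.6, 0.5]
opening: 0.0854
grip_force: 0.0
```

```bash
python3 - <<'E'
from h import *
tool(["side","top"]);roll("w")
P=pts(env.camera("top"));P0=pts(dict(np.load("top0.npz")))
for q in(P0,P):
  for a in((375,465,250,285),(318,375,190,242)):
    b=q[a[2]:a[3],a[0]:a[1]];b=b[(b[...,2]>.012)&(b[...,2]<.06)];print(len(b),np.median(b,0) if len(b) else 0)
a=cv2.imread("pics/t_side.png")[120:330,220:400];b=cv2.imread("pics/t_top.png")[100:310,140:320]
cv2.imwrite("pics/c8.png",cv2.resize(np.hstack([a,b]),None,fx=2.2,fy=2.2,interpolation=2))
E
```

```text
tcp local [-0.1811  0.001   0.1927] tool y yaw deg 58.61 [0.7 0.6 0.5] 0.0
side 529 [[-0.0203, -0.0188, 0.0442], [0.0109, 0.009, 0.0738], [0.0289, 0.0199, 0.0809]]
top 697 [[-0.0304, -0.0199, 0.053], [-0.0044, -0.0008, 0.0761], [0.0284, 0.0182, 0.0824]]
w [273, 143, 41, 26, 476] [[0.5559, -0.0727, 0.1105], [0.59, -0.0455, 0.1426], [0.6266, -0.0371, 0.1599]]
1013 [ 0.39896699 -0.0583653   0.03965337]
1280 [0.49869488 0.08417259 0.02915973]
904 [ 0.39985756 -0.06611158  0.03977757]
789 [0.51032165 0.09585552 0.02921741]
```

View pics/c8.png

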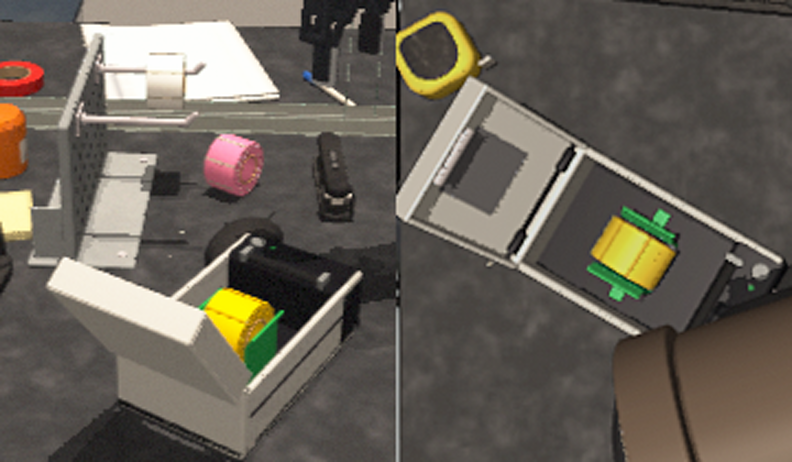

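The yellow roll is seated between the guides (right crop (635,253); centre within 1 mm, top 0.082). White hangs on the spare hook (left crop (167,78)), and the arm is clear of everything. The shifts in the mouse and stapler medians come from the arm blocking part of the view.

```bash
python3 -c "
from plant import env
print(env.sign_off())"
```

```text
the job is handed in; nothing more can be done
None
```

The white roll hangs on the spare hook and the yellow roll sits on the printer's rollers between the green guides, let go; I handed the job in at about 17 s of the 51 s allowed, and the sign-off returned no verdict.

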